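Narrow and clamp the slit of a bench X-ray collimator

TASK

Set the collimator's slit for the next exposure: push the red clamp lever over to its free side, roll the knurled wheel under a fingertip until the orange pointer of the moving jaw stands at the green marker on the scale, then push the lever fully back so that the jaw is clamped there. Move the jaw by the wheel alone, never by pushing on the jaw or its bar, leave the green marker as it is set, and do not pick up or shift anything that lies around; nothing needs to be gripped.

Things in the scene. Friction and masses are not known exactly. Their poses are not given: they have to be found in the camera images.
- collimator: bench slit collimator, fixed: aluminium base 94 x 330 x 15 mm with two upright jaws, tops 116 mm high. Origin: centre of its underside on the worktop. x runs along the beam, away from the robot, y along the base to the left (yaw up to 0.25 rad), z up. Fixed jaw at y +37 to +91 mm; jaws and carriages at x -22 to +31 mm. Wheel at the -y end, clamp lever at the +y end
- wheel_top (a point): highest point of the knurled steel wheel, mid width, 79 mm high, fixed to the base: x -13, y -125 mm on the collimator. Wheel: diameter 54, width 18 mm, axle along the collimator's x at 52 mm height. Gear housing behind it (x -2 to +24 mm) 61 mm high, cheek in front 56 mm. With the clamp free, 1.5 N along the rim turns it; a fingertip pressed down with 4 to 10 N drives it by friction
- wheel (a joint): turn of the knurled wheel, rad, unlimited: grows as its top is rolled towards the collimator's +y (towards the jaws), which moves the moving jaw and pointer to +y by 9 mm per rad (1 mm for each 3 mm of rim) and narrows the slit; rolling back widens it. It stays where it is left. While clamped it does not turn
- rack: the moving jaw with its rack bar: steel bar 18 x 314 x 10 mm along the base, 21 to 31 mm high, running under the wheel and both jaws and through the clamp; on it the moving jaw, right (-y) of the fixed jaw: aluminium carriage 50 x 50 mm with an upright grey plate and dark slit edge, top 116 mm high. Not to be touched. Origin: underside of the bar, at x +5 mm on the collimator
- pointer (a point): tip of the orange pointer, 3 mm wide, on the moving jaw, just over the scale, 37 mm high; moves with the jaw along the collimator's y. At the start 14 to 39 mm to the -y side of the green marker. The white scale lies along the front of the base: x -43 to -25 mm, y -30 to +48 mm, 35 mm high
- green_mark (a point): centre of the top of the small green marker, 6 mm wide along y, clipped over the front edge of the scale, 37 mm high. Its setting differs from start to start; not to be moved. The pointer has to stand at its y along the collimator
- lever (a joint): clamp lever about an upright hinge at x -5, y +118 mm on the collimator; rad, 0 = clamped (arm points to the robot, 35 degrees towards -y), 1.22 = free, end stop (35 degrees towards +y). Starts clamped. It grips the bar below about 0.4 and lets go above about 0.5; pushing it takes 3 to 6 N at the handle; it stays where it is left
- lever_handle (a point): middle of the lever's red upright handle, a round grip of 17 mm diameter from 47 to 81 mm above the worktop (this point 64 mm high), 60 mm from the hinge, in front of the base; moves with the lever. The lever's steel arm, 8 mm thick, lies at 52 mm height
- exposure_switch: bystander: flat black cordless exposure switch with a red button, 95 x 45 x 20 mm, loose; origin at the centre of its underside
- bottle: bystander: brown reagent bottle with a white cap, 32 mm diameter, 75 mm tall, standing loose; origin at the centre of its foot
- head_torch: bystander: head torch with a black and orange strap, 156 x 122 x 72 mm, loose; origin at the centre of its underside
- curing_light: bystander: black pen-shaped curing light with a red shield on its charging foot, 80 x 75 x 170 mm, loose, left of the collimator; origin at the centre of its foot

How it is judged:
On the way, in this order (a step that is already met when the one before it is completed fails the run):
1. the clamp lever has been pushed over to its free side (value of joint lever above 0.95 rad), for 0.2 s.
2. with the clamp free, the wheel has been rolled until the pointer stands at the green marker (y of pointer in the frame of green_mark between -0.0025 and 0.0025 m and value of joint lever above 0.7 rad and value of joint wheel above 1 rad), for 0.2 s.
At the end, for the whole second after the job is handed in: the pointer stands within 2.5 mm of the middle of the green marker, measured along the scale, and the clamp lever is fully back on its clamped side (within 0.15 rad of its stop) (y of pointer in the frame of green_mark between -0.0025 and 0.0025 m and value of joint lever below 0.15 rad); the robot touches nothing.
It fails at once if the moving jaw or its bar was pushed directly instead of by the wheel (contact force between any of the arm, the fingers and rack above 1.5 N).
It fails at once if the green marker was shifted along the scale (distance of green_mark from where it was at the start of the episode above 0.002 m).
It fails at once if a thing lying around (exposure switch, bottle, head torch, curing light) was picked up or shifted (distance of any of exposure_switch, bottle, head_torch, curing_light from where it was at the start of the episode above 0.025 m).
It also fails if it takes over 67 s, if anything falls off the work surface, if the arm or the gripper's body presses on something with over 40 N, if the wrist force passes 120 N, or if a joint passes its speed limit or range.

ROBOT

A 6-joint arm with a two-finger parallel gripper is mounted at the origin on the work surface; the furniture and walls round the work are solid. World frame = base frame: x ahead of the robot, y to its left, z up, the work surface at z = 0. Lengths are in m, angles in rad, forces in N, time in s.
With the tool pointing down it reaches from about 0.375 to 0.975 m from the base axis. Payload 3.8 kg.
Tool frame: the origin (TCP) lies at the very end of the fingers, on their centre line; the grasp point (between the pads) lies 19 mm behind it; z points along the fingers, y is the line along which they close (so a half turn about z gives the same grasp; the last joint's range is limited). The gripper opens to 85 mm and grips with 20 to 120 N. Pads are 22 mm wide; open, the fingers measure 114 mm over their backs; the gripper's body (76 mm by 85 mm) begins 54 mm behind the grasp point. The pads swing forward as they close: fully open they stand 13 mm farther back than shut.
Start: joints at [1.18, 0.264, 1.604, -0, 1.274, -0.037], TCP at [0.234, 0.633, 0.231] pointing down, gripper open.
Joint ranges: [-2.63, 2.63], [-0.94, 2.18], [0.31, 2.57], [-1.31, 4.45], [0, 2.66], [-2.55, 2.55]. Speed limits (rad/s): [2.57, 2.57, 3.14, 3.14, 3.14, 3.14].

INTERFACE

Orientations are given as a unit quaternion [w, x, y, z].
In Python, from rig import * gives the robot as it stands. Calls block until the motion is done:
- move_ptp(position, orientation): joint-space move of the TCP to a pose.
- move_linear(position, feed=0.15, orientation=None, contact_N=None): straight line of the TCP; orientation=None keeps the orientation; feed is the mean speed in m/s. With contact_N (N) it stops when the force on the tool has changed by that much, and returns True; else False.
- set_joints(angles): joint-space move.
- grip(opening, squeeze=None): finger opening in m; squeeze is the grip in N (None keeps the last); returns when the fingers have stopped.
- wait(seconds).
- inverse_kinematics(position, orientation): joint angles nearest the present ones, or None.
- get_obs(): the state.
- grab_frame(name): name is "scene" or "top"; returns a dict with "image" (400x640x3 uint8, blue, green, red), "depth" (400x640 float32, m along the optical axis (not along the pixel's ray), 0 where there is no reading), "fovy" (degrees; the focal length in pixels is half the picture's height over the tangent of half this angle, whatever the lens; pixels are square), "cx", "cy" (the principal point, pixels), "R" (3x3) and "t" (3): a world point X has camera coordinates R X + t. Camera axes: x right, y down, z forward; pixel columns grow to the right and rows downward; lengths in m; the calibration is good to about 2 mm. A picture is of the moment at which its call begins.
A pose or a line that the arm cannot do raises Unreachable and nothing moves.
- finish_job(): hands the job in; it is judged then, once.
Trained networks look in the newest picture that a camera, given by its name, has taken for a name from the list of things; names that differ only in an ending like _2 or _b are one class to them, and where a whole thing is asked for, a point or a joint stands for the part that bears it (a point fixed in the world has none). Each returns a list of dicts, best first, with "conf" (0 to 1); they miss things now and then, are a little off and sometimes report something else, mostly with a low value. They report only what shows in the picture. A call takes as long as a camera call.
- silhouettes(camera, name): "region" (400x640 bool, what is visible of it) and "rect" ([left, top, right, bottom] as shares, 0 to 1, of the picture: columns of its width, rows of its height, round what is visible of it).
- landmark_of(camera, name): "position" ([column, row] as shares, 0 to 1, of the picture: columns of its width, rows of its height: a listed point, or the origin of a listed thing).
The state is a dict: "time_s": time; "joint_positions": joint angles; "dq": joint speeds; "joint_efforts": joint torques, N m; "ee_pos": TCP position; "ee_rot": TCP orientation; "wrist_force": force on the tool from outside, world axes, zero at the start; "moment": the same for the moment, N m; "opening": finger opening in m; "finger_force": force on a finger pad.
Only numpy, scipy, OpenCV 4.12 (cv2) and the standard library are available. Lean on these libraries where they do the work, as an engineer would, in place of code of your own. Each camera call takes 0.05 s, during which the arm holds its last target. There are 200 camera calls.

## Working session

There is one attempt and no reset: what is moved stays moved. The work goes in short steps, each a Python script; the robot and the scene stay as the last script left them, time stands still between calls to the robot, and variables do not carry over. Pictures are saved under pics/ and viewed, at most 10 in all, crops included, and the job is handed in when it is done.

```bash
ls; mkdir -p pics
cat > h.py <<'E'
from rig import *
import numpy as np, cv2
def cam(n):
    f=grab_frame(n); f['f']=f['image'].shape[0]/2/np.tan(np.radians(f['fovy'])/2); return f
def ray(f,uv):
    d=np.array([(uv[0]-f['cx'])/f['f'],(uv[1]-f['cy'])/f['f'],1.]); R=np.array(f['R']); return -R.T@np.array(f['t']), R.T@d
def at_z(f,uv,z):
    c,d=ray(f,uv); return c+d*(z-c[2])/d[2]
def proj(f,X):
    p=np.array(f['R'])@np.array(X)+np.array(f['t']); return np.array([f['cx']+f['f']*p[0]/p[2], f['cy']+f['f']*p[1]/p[2]])
def lm(n,name):
    return [(round(r['conf'],2),np.array(r['position'])*[640,400]) for r in landmark_of(n,name)]
Z=dict(collimator=0,wheel_top=.079,pointer=.037,green_mark=.037,lever_handle=.064,bottle=0,exposure_switch=0,head_torch=0,curing_light=0)
E
python3 - <<'E'
from h import *
np.set_printoptions(precision=4,suppress=True)
for n in ("scene","top"):
    f=cam(n); cv2.imwrite(f"pics/{n}0.png",f['image'])
    print(n,f['f'],f['cx'],f['cy'],-np.array(f['R']).T@f['t'])
    for k,z in Z.items():
        for c,p in lm(n,k)[:2]: print(k,c,p,at_z(f,p,z))
o=get_obs();print(o['time_s'],o['ee_rot'],o['wrist_force'])
E
```

```text
pics
scene 467.8677049682972 319.6856708379755 193.29571139172143 [-0.2542 -1.1839  0.8221]
collimator 0.89 [334.528 203.4  ] [ 0.5853 -0.0359  0.    ]
wheel_top 0.97 [359.424 195.   ] [ 0.6032 -0.149   0.079 ]
pointer 0.63 [328.896 198.2  ] [ 0.5527 -0.0477  0.037 ]
pointer 0.53 [335.488 201.   ] [ 0.5596 -0.0763  0.037 ]
lever_handle 0.56 [360.192 197.08 ] [ 0.6136 -0.1407  0.064 ]
lever_handle 0.45 [300.8  179.48] [0.5221 0.0819 0.064 ]
bottle 0.73 [402.496 277.88 ] [ 0.4973 -0.4732  0.    ]
bottle 0.49 [270.4  207.08] [0.389  0.0725 0.    ]
exposure_switch 0.67 [318.592 241.32 ] [ 0.4084 -0.1959  0.    ]
exposure_switch 0.31 [304.576 183.32 ] [0.5822 0.1534 0.    ]
head_torch 0.72 [399.488 274.52 ] [ 0.5005 -0.4577  0.    ]
curing_light 0.91 [272.896 166.68 ] [0.5564 0.352  0.    ]
top 395.0019254699859 318.25642511982716 202.22620354183653 [ 0.3033 -0.0536  1.4356]
collimator 0.95 [300.288 182.8  ] [ 0.6    -0.0179 -0.    ]
wheel_top 0.64 [336.192 174.52 ] [ 0.6134 -0.146   0.079 ]
pointer 0.75 [304.704 186.   ] [ 0.5805 -0.0348  0.037 ]
lever_handle 0.58 [278.272 196.52 ] [0.5375 0.0577 0.064 ]
bottle 0.64 [276.48 238.6 ] [0.3939 0.0675 0.    ]
exposure_switch 0.85 [348.928 239.92 ] [ 0.3885 -0.1951  0.    ]
head_torch 0.93 [419.52 210.2 ] [ 0.4971 -0.4576  0.    ]
curing_light 0.66 [203.392 196.4  ] [0.5489 0.3368 0.    ]
curing_light 0.48 [417.92 210.88] [ 0.4946 -0.4515  0.    ]
1.0 [-0.      0.176   0.9844  0.    ] [ 0.2973 -0.3056 -0.4756]
```

Run:
```python
import cv2,numpy as np
a=cv2.imread('pics/scene0.png')[110:310,230:450]; b=cv2.imread('pics/top0.png')[130:260,190:450]
cv2.imwrite('pics/c1.png',cv2.resize(a,None,fx=3,fy=3,interpolation=2)); cv2.imwrite('pics/c2.png',cv2.resize(b,None,fx=3,fy=3,interpolation=2))
```

```text
(no output)
```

View pics/c1.png

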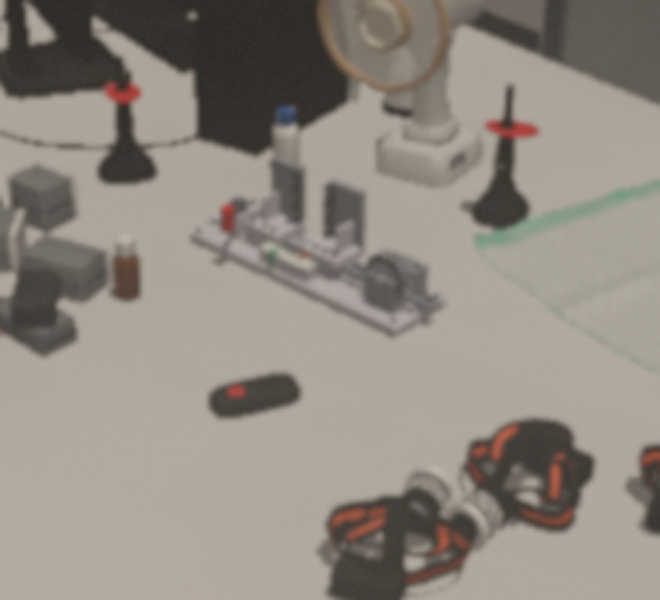

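View pics/c2.png

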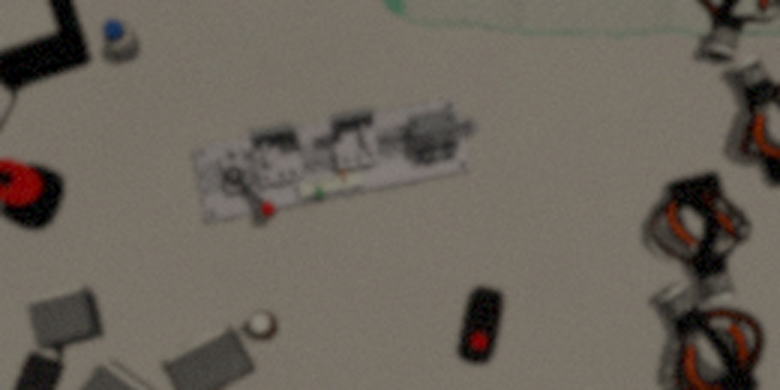

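The top view shows the collimator yawed about +0.2 rad. In the full top picture the red handle is at about (279,200), the green marker at (296,194) and the orange pointer at (305,188). In the scene picture the marker is at about (320,195) and the pointer at (332,196). Next I'll fit the pose from depth and colour.

```bash
cat >> h.py <<'E'
def cloud(f):
    v,u=np.mgrid[0:400,0:640]; d=f['depth']; P=np.stack([(u-f['cx'])/f['f']*d,(v-f['cy'])/f['f']*d,d],-1)
    W=(P-np.array(f['t']))@np.array(f['R']); W[d<=0]=np.nan; return W
def avg(n,k):
    fs=[cam(n) for _ in range(k)]; f=fs[0]; f['image']=np.mean([g['image'].astype(float) for g in fs],0)
    f['depth']=np.median([g['depth'] for g in fs],0); return f
def colour(f,kind,c,r=9):
    """weighted centroid of colour excess near pixel c"""
    b,g,rd=[f['image'][...,i].astype(float) for i in range(3)]
    w={'red':rd-np.maximum(g,b),'green':g-np.maximum(rd,b),'orange':rd-b-.0*g}[kind]
    v,u=np.mgrid[0:400,0:640]; m=(abs(u-c[0])<=r)&(abs(v-c[1])<=r)
    bg=np.median(w[m]); w=np.where(m,w-bg,0); w[w<.35*w.max()]=0
    return np.array([(w*u).sum(),(w*v).sum()])/w.sum(), w.max()
E
python3 - <<'E'
from h import *
np.set_printoptions(precision=4,suppress=True)
for n,g,o,r in (("top",(296.3,194.3),(305,188.3),(279,199.7)),("scene",(320,195),(331.7,195.7),(306,182))):
    f=avg(n,8); np.save(f'{n}_f.npy',f,allow_pickle=True)
    for k,c,z,rr in (('green',g,.037,4),('orange',o,.037,3),('red',r,.064,6)):
        p,w=colour(f,k,c,rr); print(n,k,p,w,at_z(f,p,z))
    W=cloud(f); m=(W[...,2]>.008)&(W[...,2]<.2)&(W[...,0]>.45)&(W[...,0]<.75)&(W[...,1]>-.25)&(W[...,1]<.2)
    nn,l,st,ce=cv2.connectedComponentsWithStats(m.astype(np.uint8))
    i=1+np.argmax(st[1:,4]); Q=W[l==i]; print(st[i],Q[:,2].min(),Q[:,2].max())
    B=Q[(Q[:,2]<.022)]; print(len(B),cv2.minAreaRect(B[:,:2].astype(np.float32)*1000))
    t=W[(abs(W[...,0]-.5)<.04)&(abs(W[...,1]+.1)<.05)]; print('table z',np.nanmedian(t[:,2]),np.nanstd(t[:,2]))
    T=Q[Q[:,2]>.1]; print('jawtops',len(T)); 
    cv2.imwrite(f'pics/h{n}.png',cv2.resize(np.clip(np.nan_to_num(W[130:230,240:400,2])*2000,0,255).astype(np.uint8),None,fx=4,fy=4,interpolation=0))
E
```

```text
top green [295.9731 193.7487] 25.0 [ 0.5522 -0.0035  0.037 ]
top orange [303.6286 187.7422] 18.9375 [ 0.5742 -0.0309  0.037 ]
top red [278.7249 199.1009] 98.875 [0.5283 0.056  0.064 ]
[ 255  163   94   41 2366] 0.008097542880688023 0.11824903078332102
1077 ((598.5628051757812, -25.058929443359375), (94.48712921142578, 341.9324645996094), 11.393332481384277)
table z -0.0007678212665246369 0.0012856072877030294
jawtops 123
scene green [320.5159 194.0946] 24.75 [ 0.5458 -0.0071  0.037 ]
scene orange [330.7913 194.552 ] 23.4375 [ 0.5729 -0.0305  0.037 ]
scene red [305.5383 181.515 ] 82.375 [0.5273 0.0589 0.064 ]
[ 293  162   86   59 2108] 0.008003512791707532 0.11698337352360497
627 ((593.4537353515625, -26.6143798828125), (94.92552185058594, 340.7782897949219), 11.904808044433594)
table z -0.0010203801829317448 0.0007512474928261671
jawtops 137
```

View pics/htop.png

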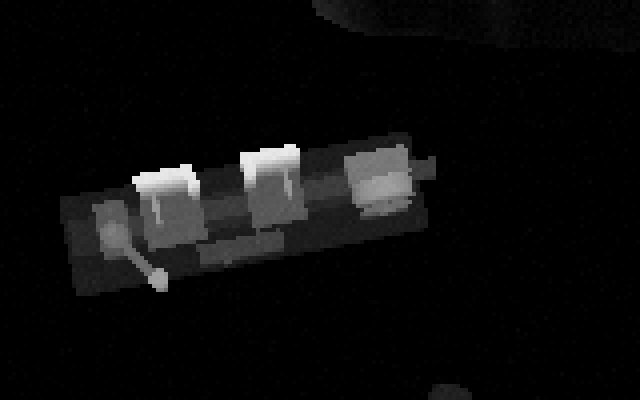

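The height map clearly shows the base, both jaws, the wheel housing on the right, and the clamp lever at lower left with its handle at about (158,280). Next is a soft fit of the base rectangle in each camera.

Run:
```python
from h import *
from scipy.optimize import minimize
np.set_printoptions(precision=4,suppress=True)
def loc(P,p):
    c,s=np.cos(p[2]),np.sin(p[2]); d=P[:,:2]-p[:2]; return np.stack([d@[c,s],d@[-s,c]],1)
tot=[]
for n in ("top","scene"):
    f=np.load(f'{n}_f.npy',allow_pickle=True).item(); W=cloud(f).reshape(-1,3); W=W[np.all(np.isfinite(W),1)]
    W=W[np.hypot(W[:,0]-.597,W[:,1]+.02)<.24]; B=W[(W[:,2]>.009)&(W[:,2]<.019)]; T=W[W[:,2]<.005]
    def cost(p,B=B,T=T):
        b=loc(B,p); t=loc(T,p); h=np.array([.047,.165])
        o=np.max(abs(b)-h,1); o=o[(o>0)&~((b[:,1]<-.16)&(abs(b[:,0])<.03))]; i=-np.max(abs(t)-h,1); i=i[i>0]
        return 1e3*(np.minimum(o,.01).sum()+np.minimum(i,.01).sum())
    best=min((minimize(cost,[.597+a,-.02+b,.2],method='Nelder-Mead',options=dict(initial_simplex=np.array([[.597+a,-.02+b,.2],[.605+a,-.02+b,.2],[.597+a,-.012+b,.2],[.597+a,-.02+b,.24]]))) for a in (-.005,.005) for b in (-.006,.004)),key=lambda r:r.fun)
    p=best.x; print(n,p,best.fun,len(B))
    L=loc(W,p)
    hd=(W[:,2]>.068)&(W[:,2]<.09)&(L[:,0]<-.035); print(' handle top',hd.sum(),L[hd].mean(0),W[hd].mean(0), np.c_[L[hd].min(0),L[hd].max(0)])
    wh=(W[:,2]>.066)&(W[:,2]<.09)&(L[:,1]<-.09); print(' wheel',wh.sum(),L[wh].mean(0),W[wh].mean(0),W[wh][:,2].max(), np.c_[L[wh].min(0),L[wh].max(0)])
    fj=(W[:,2]>.1)&(L[:,1]>.03); print(' fixed jaw top (y 37..91?)',np.c_[L[fj].min(0),L[fj].max(0)])
    mj=(W[:,2]>.1)&(L[:,1]<.03); print(' moving jaw top',np.c_[L[mj].min(0),L[mj].max(0)])
    sc=(W[:,2]>.031)&(W[:,2]<.039)&(L[:,0]<-.022)&(L[:,0]>-.05)&(abs(L[:,1])<.06); print(' scale (-43..-25,-30..48)',np.c_[L[sc].min(0),L[sc].max(0)],)
```

```text
top [ 0.5979 -0.0191  0.198 ] 821.4640436661011 1017
 handle top 55 [-0.1378  0.1068] [0.4418 0.0584 0.0753] [[-0.1944 -0.0487]
 [ 0.0784  0.1285]]
 wheel 70 [-0.014  -0.1245] [ 0.6087 -0.144   0.0745] 0.0806714321990954 [[-0.0226 -0.0044]
 [-0.1479 -0.1012]]
 fixed jaw top (y 37..91?) [[0.0098 0.2348]
 [0.0301 0.1484]]
 moving jaw top [[ 0.0095  0.2119]
 [-0.0541  0.0299]]
 scale (-43..-25,-30..48) [[-0.0471 -0.0222]
 [-0.0293  0.0533]]
scene [ 0.5953 -0.0143  0.2013] 970.0052511608121 586
 handle top 48 [-0.134   0.0998] [0.4441 0.0567 0.0736] [[-0.1969 -0.0526]
 [ 0.0742  0.1263]]
 wheel 62 [-0.018  -0.1322] [ 0.6041 -0.1474  0.0728] 0.07882711653856364 [[-0.0244 -0.0059]
 [-0.1496 -0.1085]]
 fixed jaw top (y 37..91?) [[0.009  0.2091]
 [0.03   0.145 ]]
 moving jaw top [[ 0.0085  0.2117]
 [-0.0595  0.0299]]
 scale (-43..-25,-30..48) [[-0.0495 -0.0221]
 [-0.0563  0.0576]]
```

```bash
cat >> h.py <<'E'
from scipy.spatial.transform import Rotation
P=np.array([.5975,-.018,.199]); c_,s_=np.cos(P[2]),np.sin(P[2])
def w(x,y,z): return [float(P[0]+c_*x-s_*y),float(P[1]+s_*x+c_*y),float(z)]
q_=Rotation.from_matrix(np.array([[-c_,-s_,0],[-s_,c_,0],[0,0,-1]]).T).as_quat(); Q=[float(a) for a in (q_[3],q_[0],q_[1],q_[2])]
def loc(X): d=np.array(X)[:2]-P[:2]; return np.array([d@[c_,s_],d@[-s_,c_]])
def st(msg=''):
    o=get_obs(); F=o['wrist_force']; print(msg,'t',round(o['time_s'],2),'loc',np.round(loc(o['ee_pos']),4),'z',round(o['ee_pos'][2],4),'Floc',np.round([F[0]*c_+F[1]*s_,-F[0]*s_+F[1]*c_,F[2]],1)); return o
E
python3 - <<'E'
from h import *
print(inverse_kinematics(w(-.060,.045,.2),Q),inverse_kinematics(w(-.013,-.125,.079),Q))
move_linear([.234,.633,.29],.2)
grip(0.0)
move_ptp(w(-.060,.045,.2),Q); st('above')
move_linear(w(-.060,.045,.062),.12); st('down')
print(move_linear(w(-.060,.150,.062),.05,contact_N=14)); o=st('pushed')
wait(.3); st()
cv2.imwrite('pics/a1.png',cv2.resize(cam('top')['image'][130:260,190:450],None,fx=3,fy=3,interpolation=2))
move_linear(w(-.060,o and float(loc(o['ee_pos'])[1])-.03,.062),.1); move_linear(w(-.060,.09,.2),.15)
st(); f=cam('top'); cv2.imwrite('pics/a2.png',cv2.resize(f['image'][130:260,190:450],None,fx=3,fy=3,interpolation=2))
f=cam('scene');print(lm('scene','lever_handle'));p,ww=colour(f,'red',proj(f,w(-.054,.152,.064)),7);print(ww,loc(at_z(f,p,.064)))
E
```

```text
[-2.01081047e-02  1.17958694e-02  1.94805794e+00 -4.44089210e-16
  1.18173884e+00 -1.78990443e+00] [-2.70406620e-01  3.05487063e-01  1.84940180e+00 -4.44089210e-16
  9.86703785e-01 -2.04020295e+00]
above t 5.47 loc [-0.0597  0.0455] z 0.2002 Floc [-0.6 -1.2 -0.3]
down t 6.77 loc [-0.0591  0.0448] z 0.0629 Floc [-1.2 -0.   0.2]
True
pushed t 8.34 loc [-0.0578  0.1312] z 0.0625 Floc [ 0.4 -5.1  1.3]
 t 8.64 loc [-0.0578  0.1312] z 0.0624 Floc [ 1.6 -5.4  0.9]
 t 10.22 loc [-0.0609  0.0902] z 0.1988 Floc [-0.6 -0.1 -0.7]
[(0.39, array([335.616, 191.12 ])), (0.24, array([273.6, 167.4]))]
49.0 [-0.05640841  0.15329509]
```

The lever is over: the handle is at local (-56, 153) mm, which is about 1.22 rad. Now one test stroke on the wheel.

```bash
cat >> h.py <<'E'
WX,WY=-.013,-.125
def press(y,zc=.084,n=6.5):
    """come down on the wheel at local y; return z of contact target"""
    move_linear(w(WX,y,zc),.15)
    z0=-get_obs()['wrist_force'][2]
    move_linear(w(WX,y,.070),.012,contact_N=n)
    return get_obs()
def measure(k=4,pg=None,pl=None):
    out=[]
    for n in ('top','scene'):
        f=avg(n,k); a,wa=colour(f,'green',proj(f,w(-.045,.023,.037)),3)
        out.append((n,np.round(loc(at_z(f,a,.037)),4),f))
    return out
E
python3 - <<'E'
from h import *
move_linear(w(-.060,-.02,.2),.3); move_linear(w(WX,WY-.012,.15),.25)
o=press(WY-.012); st('contact'); z=o['ee_pos'][2]
for y in (-.006,0,.006,.012):
    move_linear(w(WX,WY+y,z),.03); st('roll')
move_linear(w(WX,WY+.012,.09),.1); st('up')
f=cam('top'); cv2.imwrite('pics/a3.png',np.vstack([cv2.resize(f['image'][165:210,270:350],None,fx=7,fy=7,interpolation=2),cv2.resize(cam('scene')['image'][170:210,290:370],None,fx=7,fy=7,interpolation=2)]))
E
```

```text
contact t 12.83 loc [-0.0128 -0.1376] z 0.0781 Floc [-0.6 -0.4  4.2]
roll t 13.18 loc [-0.0128 -0.1311] z 0.0789 Floc [-1.3 -1.1  5.4]
roll t 13.53 loc [-0.0128 -0.1248] z 0.0789 Floc [-1.3  0.3  7.1]
roll t 13.88 loc [-0.0128 -0.1187] z 0.0789 Floc [-2.  -0.1  6.3]
roll t 14.23 loc [-0.0128 -0.1123] z 0.0781 Floc [-0.7  2.3  2.7]
up t 14.5 loc [-0.0126 -0.1132] z 0.0904 Floc [0.  0.1 0.4]
```

View pics/a3.png

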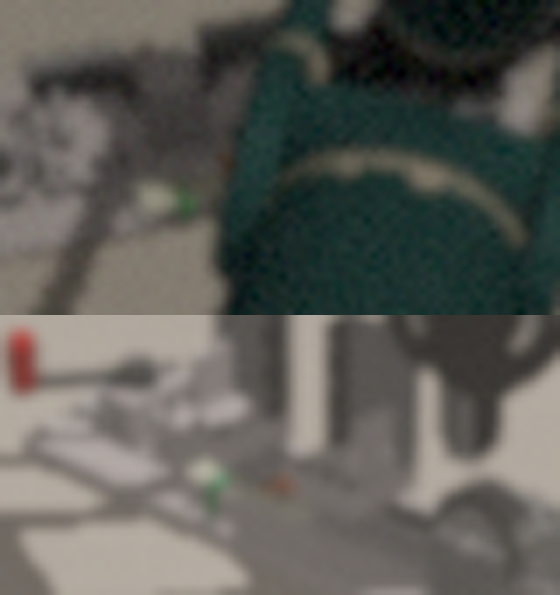

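```bash
cat >> h.py <<'E'
ys=np.arange(-.03,.05,.001)
def prof(n,k=6):
    """profile of orange (r-g) and green (g-(r+b)/2) along the scale, several x; returns local y of peaks"""
    f=avg(n,k); I=cv2.GaussianBlur(f['image'].astype(np.float32),(0,0),.6); res={}
    for name,xs in (('orange',np.arange(-.034,-.0219,.002)),('green',np.arange(-.047,-.0369,.002))):
        best=None
        for x in xs:
            uv=np.array([proj(f,w(x,y,.037)) for y in ys],np.float32)
            s=cv2.remap(I,uv[:,0].copy(),uv[:,1].copy(),cv2.INTER_CUBIC)[:,0]
            v=s[:,2]-s[:,1] if name=='orange' else s[:,1]-s[:,2]; v=v-np.median(v)
            i=int(np.argmax(v)); 
            ww=np.where(abs(np.arange(len(ys))-i)<12,np.clip(v-.4*v[i],0,None),0); y=(ww*ys).sum()/ww.sum()
            if best is None or v[i]>best[2]: best=(round(x,3),round(float(y)*1e3,1),round(float(v[i]),1))
        res[name]=best
    return res
E
python3 - <<'E'
from h import *
import h
real=h.avg
for n in ('top','scene'):
    h.avg=lambda a,k:np.load(f'{a}_f.npy',allow_pickle=True).item()
    print('before',n,prof(n))
h.avg=real
move_linear(w(WX,WY-.01,.095),.15); print('now scene',prof('scene')); st()
E
```

```text
before top {'orange': (np.float64(-0.024), -8.5, 12.8), 'green': (np.float64(-0.043), 22.9, 20.7)}
before scene {'orange': (np.float64(-0.026), -7.4, 19.6), 'green': (np.float64(-0.045), 23.4, 22.6)}
now scene {'orange': (np.float64(-0.024), -1.3, 16.6), 'green': (np.float64(-0.043), 25.1, 27.7)}
 t 15.2 loc [-0.0132 -0.1345] z 0.0947 Floc [-0.   0.1 -0.2]
```

```bash
cat >> h.py <<'E'
def stroke(a,b,zp=.0780,feed=.04):
    move_linear(w(WX,WY+a,.086),.2); move_linear(w(WX,WY+a,zp),.03)
    move_linear(w(WX,WY+b,zp),feed); o=st('end'); move_linear(w(WX,WY+b,.086),.1)
E
python3 - <<'E'
from h import *
for i in range(3):
    stroke(-.010,.010); print(prof('scene',3))
st()
E
```

```text
end t 16.52 loc [-0.0125 -0.1145] z 0.0785 Floc [-0.6  0.9  5.6]
{'orange': (np.float64(-0.024), 5.8, 15.4), 'green': (np.float64(-0.045), 23.2, 25.1)}
end t 18.23 loc [-0.0127 -0.1144] z 0.0784 Floc [-1.6  0.9  6.6]
{'orange': (np.float64(-0.024), 12.6, 14.6), 'green': (np.float64(-0.045), 23.2, 25.2)}
end t 19.95 loc [-0.0127 -0.1144] z 0.0785 Floc [-1.6  1.2  6.2]
{'orange': (np.float64(-0.026), 18.8, 19.1), 'green': (np.float64(-0.045), 23.4, 24.8)}
 t 20.35 loc [-0.0134 -0.1148] z 0.0854 Floc [-0.4  1.3 -0.8]
```

Run:
```python
from h import *
move_linear(w(WX,WY-.13,.13),.25); print(prof('top',8),prof('scene',8)); st()
a=cam('top')['image'][170:210,270:350]; b=cam('scene')['image'][175:210,295:365]
cv2.imwrite('pics/a4.png',np.vstack([cv2.resize(a,(640,320),interpolation=2),cv2.resize(b,(640,320),interpolation=2)])[:600])
```

```text
{'orange': (np.float64(-0.024), 19.8, 14.6), 'green': (np.float64(-0.043), 23.0, 22.4)} {'orange': (np.float64(-0.026), 19.9, 28.1), 'green': (np.float64(-0.045), 23.6, 23.2)}
 t 21.88 loc [-0.013  -0.2551] z 0.13 Floc [ 0.2 -0.5  0. ]
```

View pics/a4.png

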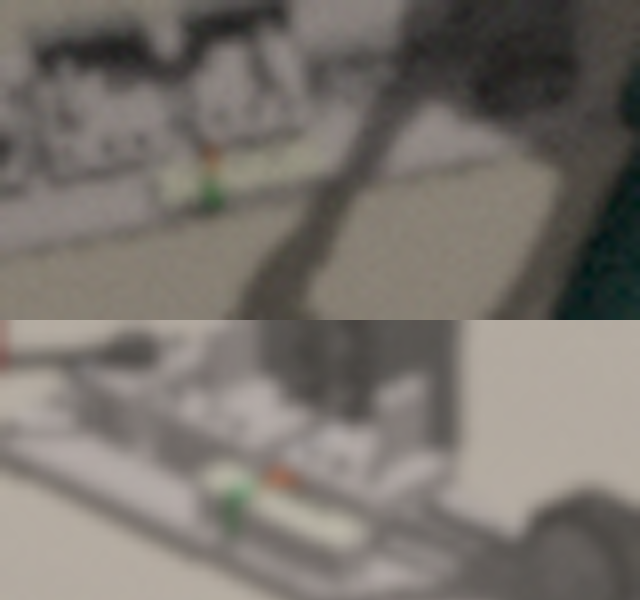

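The top crop has the pointer at about (211,155) and the marker at (212,188). After the yaw tilt that leaves roughly 3 mm, which agrees with the profiles (3.2 and 3.7 mm). One more short stroke should close it.

Run:
```python
from h import *
stroke(-.005,.0054)
move_linear(w(WX,WY-.13,.13),.25); print(prof('top',10),prof('scene',10)); st()
a=cam('top')['image'][170:210,270:350]; b=cam('scene')['image'][175:210,295:365]
cv2.imwrite('pics/a5.png',np.vstack([cv2.resize(a,(640,320),interpolation=2),cv2.resize(b,(640,320),interpolation=2)])[:600])
```

```text
end t 23.62 loc [-0.0122 -0.1194] z 0.0789 Floc [0.3 0.7 5.5]
{'orange': (np.float64(-0.024), 23.6, 17.7), 'green': (np.float64(-0.043), 23.0, 23.0)} {'orange': (np.float64(-0.024), 24.8, 18.7), 'green': (np.float64(-0.047), 22.7, 22.5)}
 t 25.59 loc [-0.013  -0.2551] z 0.13 Floc [-0.2  0.3  0.1]
```

View pics/a5.png

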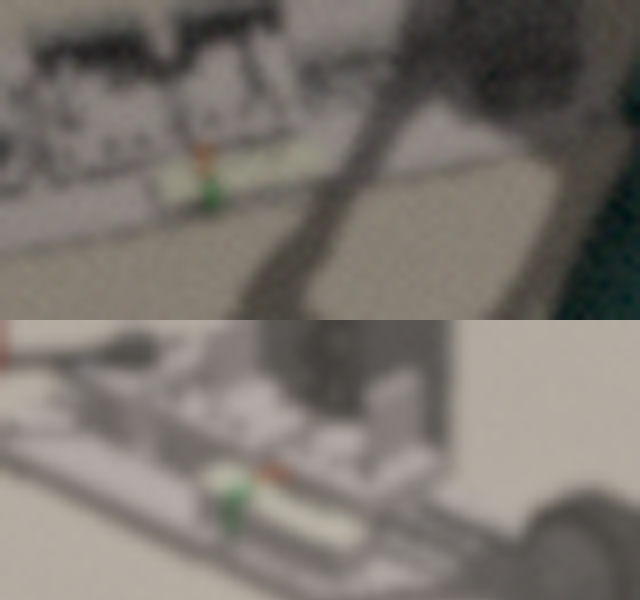

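```bash
cat >> h.py <<'E'
def cen(f,kind,x,y,r=5,th=.3):
    I=cv2.GaussianBlur(f['image'].astype(np.float32),(0,0),.5); v=(I[...,2]-I[...,1])*(1 if kind=='orange' else -1)
    p=proj(f,w(x,y,.037)); vv,uu=np.mgrid[0:400,0:640]; m=(np.hypot(uu-p[0],vv-p[1])<=r)
    v=v-np.median(v[np.hypot(uu-p[0],vv-p[1])<12]); v=np.where(m,np.clip(v-th*v[m].max(),0,None),0)
    return 1e3*loc(at_z(f,((v*uu).sum()/v.sum(),(v*vv).sum()/v.sum()),.037))
E
python3 - <<'E'
from h import *
np.set_printoptions(precision=1,suppress=True)
for n in ('top','scene'):
    f=avg(n,16)
    for th in (.2,.4,.6):
        print(n,th,'orange',cen(f,'orange',-.026,.024,4,th),'green',cen(f,'green',-.044,.023,4,th))
    f0=np.load(f'{n}_f.npy',allow_pickle=True).item(); print('  start',cen(f0,'orange',-.026,-.0075,4,.4),cen(f0,'green',-.044,.023,4,.4))
    for k in ('pointer','green_mark'): print(k,[(c,1e3*loc(at_z(f,p,.037))) for c,p in lm(n,k)[:2]])
E
```

```text
top 0.2 orange [-23.6  23.5] green [-42.6  23. ]
top 0.4 orange [-23.6  23.6] green [-42.6  23.1]
top 0.6 orange [-23.8  23.7] green [-42.7  22.9]
  start [-24.   -8.4] [-41.9  23.1]
pointer [(0.6, array([-28.6,  25.7]))]
green_mark []
scene 0.2 orange [-23.5  25.1] green [-50.   20.5]
scene 0.4 orange [-24.   24.8] green [-49.8  20.7]
scene 0.6 orange [-24.   24.8] green [-47.9  22. ]
  start [-25.3  -7.5] [-47.7  21.5]
pointer [(0.91, array([-36.8,  18.7]))]
green_mark []
```

The top view, which looks almost straight down on both, puts the pointer 0.5 mm past the marker's middle. The scene view agrees to within about 1 mm once the marker's visible front face is allowed for. That is inside the 2.5 mm limit, so I'll clamp now.

Run:
```python
from h import *
np.set_printoptions(precision=1,suppress=True)
move_linear(w(WX,WY-.08,.2),.25); move_linear(w(-.060,.195,.2),.3); move_linear(w(-.060,.195,.062),.12); st('down')
print(move_linear(w(-.060,.085,.062),.05,contact_N=16)); st('pushed'); wait(.2); o=st()
y=float(loc(o['ee_pos'])[1]); move_linear(w(-.060,y+.04,.062),.1); move_linear(w(-.060,.19,.2),.2); 
move_linear(w(-.06,.19,.28),.2); st('clear')
for n in ('top','scene'):
    f=avg(n,10); print(n,cen(f,'orange',-.026,.024,4,.4),cen(f,'green',-.044,.023,4,.4)); p,ww=colour(f,'red',proj(f,w(-.054,.0836,.064)),6); print('handle',ww,1e3*loc(at_z(f,p,.064)))
    cv2.imwrite(f'pics/e_{n}.png',cv2.resize(f['image'][150:220,250:370].astype(np.uint8),None,fx=5,fy=5,interpolation=2))
```

```text
down t 30.77 loc [-0.1  0.2] z 0.0629 Floc [ 0.2 -0.3  0.4]
True
pushed t 32.41 loc [-0.1  0.1] z 0.0621 Floc [1.8 6.4 1.4]
 t 32.61 loc [-0.1  0.1] z 0.0621 Floc [0.9 4.6 0.3]
clear t 34.58 loc [-0.1  0.2] z 0.2785 Floc [-0.5  0.4 -1.2]
top [-23.6  23.7] [-42.5  23. ]
handle 100.6 [-51.8  84. ]
scene [-24.   24.8] [-49.6  20.9]
handle 86.19999999999999 [-51.7  88.9]
```

View pics/e_scene.png

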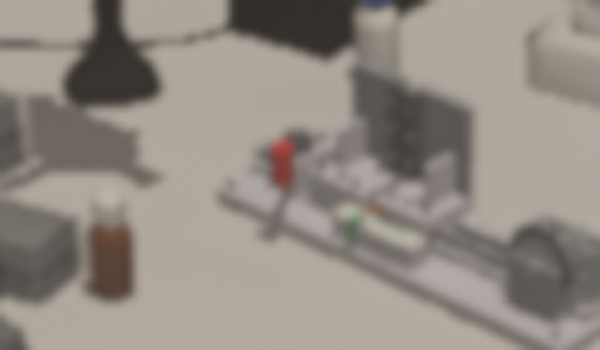

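View pics/e_top.png

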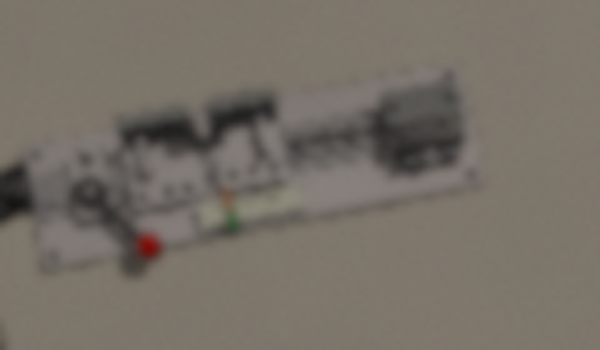

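The pictures show the handle back at its starting place: local y 84 mm from the top and 89 mm from the scene, against 86 and 89 at the start. The pointer at top-crop (227,198) is still on the line with the green marker at (231,222), and the arm is clear.

```bash
python3 -c "
from rig import *
print(finish_job())"
```

```text
the job is handed in; nothing more can be done
None
```

The job is handed in: I freed the clamp lever, rolled the wheel until the pointer stood about 0.5 mm (camera estimate) from the middle of the green marker, pushed the lever back to its clamped position and left the arm clear; no verdict was returned.

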